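# Bring the trolley wheel's valve to the top

### The job

The timber trolley's spoked wheel sits in the sloping stand on the joiner's bench, and the pump can only be put on when its valve is straight up. With the fingertips, gently push one spoke after another to turn the wheel, either way round, until the valve stem stands straight up at the top (the uppermost point) of the wheel, in line with the pointer on the stand's top rail, then take the hand away and leave the wheel at rest there. The cement of the tyre is still wet, so keep off the tyre and rim, do not lean on the valve stem, and leave the other things on the bench where they are.

Things in the scene. Friction and masses are not known exactly. Their poses are not given: they have to be found in the camera images.
- stand: Fixed plywood base, 440 x 420 x 25 mm, with a wooden frame, sloping up at 35 degrees, that carries the wheel. Origin: on the underside, below the axle, 240 mm behind the base's front edge; z up, x horizontal, away behind the wheel, y to the left as seen from the wheel's front. Side rails at y = +-0.19 m (30 mm wide, 40 mm deep, in the wheel's plane); a top rail crosses 182 mm up the slope from the axle.
- hub (a point): Wheel centre, on the axle and in the mid-plane, at (0, 0, 0.140) in the stand's frame; axes as the stand's. The wheel's front looks along (-0.574, 0, 0.819); up the slope is (0.819, 0, 0.574). A fixed flat steel axle bar (20 mm wide, 6 mm thick) runs along y across the face, centred 53 mm in front of this point (another behind): fingers work above or below it, not across.
- top_mark (a point): Tip of the small steel pointer on the stand's top rail, at the middle, 163 mm up the slope from the wheel's centre: just above the top of the tyre.
- wheel (a joint): Turn in rad: 0 or any whole turn = valve straight up; grows anticlockwise seen from the front (valve towards the stand's +y). Turns over a full turn either way, balanced, stiff bearing (0.12 N m): stays where left. Five round steel spokes, 10 mm thick, in the mid-plane from the hub (42 mm wide, 90 mm long) to 112 mm radius, at 36, 108, 180, 252, 324 degrees from the valve.
- tyre: The black tyre (300 mm outer diameter, 40 mm thick) with its thin rim (inner radius 112 mm, 30 mm wide), which turns with the wheel. Origin at the wheel's centre, x towards the valve, z out of the wheel's front. Not to be touched.
- valve: The valve stem, brass, with a small cap, 16 mm at its thickest, standing inwards from the rim between two spokes, from 112 to 86 mm from the wheel's centre. Its body's origin is at the wheel's centre, x towards the stem. Not to be pushed.
- valve_tip (a point): Inner (cap) end of the valve stem, 86 mm from the wheel's centre; x axis outwards from the wheel's centre along the stem, z out of the wheel's front.
- tin: Bystander: tin of cement, 60 mm wide, 75 mm tall, on the stand's base at its front left; origin at its underside.
- spanner: Bystander: steel spanner 120 mm long, lying at the front of the stand's base.
- offcut: Bystander: wood offcut 45 x 70 x 30 mm, on the stand's base at its front right; origin at its underside.
- mallet: Bystander: hammer with a wooden handle, lying on the bench to the left.
- plane: Bystander: small hand plane, 160 x 50 mm, 50 mm tall, on the bench to the right.
- glue: Bystander: white bottle, 60 mm wide, 150 mm tall, on the bench to the far right.
- jar: Bystander: jar, 70 mm wide, 85 mm tall, on the bench to the far left.

How it is judged (in metres and radians):
At the end, for the whole second after the job is handed in: The valve stem is at the top of the wheel, within 10.3 mm sideways at its cap end (about 7 degrees of turn) of the line from the axle to the pointer, and the wheel is at rest (y of valve_tip in the frame of stand between -0.0103 and 0.0103 m and x of valve_tip in the frame of stand above 0.05 m and velocity of joint wheel between -0.05 and 0.05 rad/s); the robot touches nothing.
It fails at once if the tyre or rim is touched with more than 3 N (contact force between any of the arm, the fingers and tyre above 3 N).
It fails at once if the valve stem is pushed or gripped with more than 3 N (contact force between any of the arm, the fingers and valve above 3 N).
It fails at once if the wheel is shoved or squeezed with more than 50 N (contact force between any of the fingers, the arm and wheel above 50 N).
It fails at once if a bystander is moved by more than 20 mm or lifted (distance of any of tin, spanner, offcut, mallet, plane, glue, jar from where it was at the start of the episode above 0.02 m).
It also fails if it takes over 61 s, if anything falls off the work surface, if the arm or the gripper's body presses on something with over 40 N, if the wrist force passes 120 N, or if a joint passes its speed limit or range.

### The arm

A 6-joint arm with a two-finger parallel gripper is mounted at the origin on the work surface. World frame = base frame: x ahead of the robot, y to its left, z up, the work surface at z = 0. Lengths are in m, angles in degrees, forces in N, time in s.
With the tool pointing down it reaches from about 0.25 to 0.725 m from the base axis. Payload 9.7 kg.
Tool frame: the origin (TCP) lies between the finger pads; the fingertips stand 19 mm ahead of it and the grasp point (between the pads) is the TCP; z points along the fingers, y is the line along which they close (so a half turn about z gives the same grasp; the last joint's range is limited). The gripper opens to 85 mm and grips with 20 to 120 N. Pads are 22 mm wide; open, the fingers measure 114 mm over their backs; the gripper's body (76 mm by 85 mm) begins 54 mm behind the grasp point. The pads swing forward as they close: fully open they stand 13 mm farther back than shut.
Start: joints at [-69.5, 4.979, 10.078, 95.1, 0, 90], TCP at [0.193, -0.515, 0.25] pointing down, gripper open.
Joint ranges: [-179.16, 179.16], [-48.56, 103.87], [-65.8, 70.77], [-126.05, 130.52], [-82.76, 87.17], [-180, 180]. Speed limits (degrees/s): [127.2, 127.2, 147.25, 180, 180, 180].

### API

Orientations are given as [roll, pitch, yaw] about the fixed x, y, z axes, in that order (R = Rz(yaw) Ry(pitch) Rx(roll)).
In Python, from workcell import telemetry, camera, calibration, workorder gives the robot as it stands.
- The arm moves only by the tool play_rows, never from a script. Its argument "increments" is a list of rows, each a list of 3 entries, a list of its own where there are three numbers: the shift along the tool's x, y, z in mm, then the turn, a rotation vector about the tool's x, y, z in degrees, then the closure, from 0 (fully open) to 1 (shut). In form: [[[x, y, z], [ax, ay, az], jaw], ...]. A call has 1 to 20 rows; each row is the pose to reach, as a shift and turn from the pose commanded when the call began, along the tool's axes at that moment; what a row does not reach only later rows make up. A row lasts 1/10 s, in which the tool goes at most 50 mm and 8.59 degrees, less where a joint would pass 70% of its speed; a pose out of reach is approached as far as the arm can. A call with a gripper value outside its range is refused whole. The fingers move at their own pace and stop on an object; "grip_force" is the grip in N (left out, the last holds). Time passes only in rows, so rows that repeat a pose let the fingers close. It gives the time, the measured TCP pose, the force, the opening and the grip force at its end, in the units of the state.
- telemetry.get_obs(): the state, without advancing time (a new reading comes with each control period).
- camera(name): name is "scene" or "top"; returns (picture, depth): 420x560x3 uint8, red, green, blue; 420x560 float32, m along the optical axis (not along the pixel's ray), 0 where there is no reading.
- calibration(name): a dict with "vertical_fov" (degrees; the focal length in pixels is half the picture's height over the tangent of half this angle, whatever the lens; pixels are square), "cx", "cy" (the principal point, pixels), "k1" (the pictures are not rectified: a ray, as slopes to the right and down, at radius r is drawn at 1 + k1 r^2 times it, then the intrinsics apply), "rvec" (rotation vector, rad) and "tvec" (3), from world to camera coordinates, as OpenCV has them. Camera axes: x right, y down, z forward; pixel columns grow to the right and rows downward; lengths in m; the calibration is good to about 2 mm. A picture is of the moment at which its call begins. calibration takes no time and is no camera call.
- workorder.job_done(): hands the job in; it is judged then, once.
The state is a dict: "time": time; "q": joint angles; "qd": joint speeds; "joint_efforts": joint torques, N m; "ee_pos": TCP position; "tcp_rot": TCP orientation; "wrist_force": force on the tool from outside, world axes, zero at the start; "torque": the same for the moment, N m; "opening": finger opening in m; "grasp_force": force on a finger pad.
Only numpy, scipy, OpenCV 4.12 (cv2) and the standard library are available. Lean on these libraries where they do the work, as an engineer would, in place of code of your own. Each camera call takes 0.05 s, during which the arm holds its last target. There are 200 camera calls.

## Working session

There is one attempt and no reset: what is moved stays moved. The work goes in short steps, Python scripts to look and compute and a tool call to move; the robot and the scene stay as the last step left them, time stands still between calls to the robot, and variables do not carry over. Pictures are saved under pics/ and viewed, at most 10 in all, crops included, and the job is handed in when it is done.

Besides the shell and the picture viewer there is one more tool, called as name(argument=value, ...), one argument or row to a line, values as JSON. play_rows: Moves the arm, as the interface text tells. Its arguments: {"type":"object","properties":{"increments":{"type":"array"},"grip_force":{"type":"number"}},"required":["increments"]}

```bash
mkdir -p pics; cat > h.py <<'E'
import numpy as np, cv2
from scipy.spatial.transform import Rotation as R
from workcell import telemetry, camera, calibration, workorder
def cam(n):
    c=calibration(n); f=210/np.tan(np.radians(c["vertical_fov"]/2))
    Rm=cv2.Rodrigues(np.array(c["rvec"],float))[0]; t=np.array(c["tvec"],float).ravel()
    return c,f,Rm,t
def cloud(n,d):
    c,f,Rm,t=cam(n); v,u=np.mgrid[0:420,0:560]
    K=np.array([[f,0,c["cx"]],[0,f,c["cy"]],[0,0,1]]); D=np.array([c["k1"],0,0,0])
    p=cv2.undistortPoints(np.stack([u,v],-1).reshape(-1,1,2).astype(float),K,D).reshape(420,560,2)
    P=np.dstack([p[...,0]*d,p[...,1]*d,d])
    return (P-t)@Rm
def proj(n,X):
    c,f,Rm,t=cam(n)
    K=np.array([[f,0,c["cx"]],[0,f,c["cy"]],[0,0,1]]); D=np.array([c["k1"],0,0,0])
    return cv2.projectPoints(np.array(X,float).reshape(-1,1,3),cv2.Rodrigues(Rm)[0],t,K,D)[0].reshape(-1,2)
E
python3 - <<'E'
from h import *
for n in("scene","top"):
    a,d=camera(n); cv2.imwrite(f"pics/{n}0.png",a[...,::-1]); np.savez(f"{n}0.npz",a=a,d=d)
    c,f,Rm,t=cam(n); print(n,f,c["k1"],-Rm.T@t)
o=telemetry.get_obs();print(o)
E
```

```text
scene 426.42850260049426 -0.04723203405451648 [ 1.56785613 -0.70888699  0.94606669]
top 458.49996818087465 -0.09169848097692104 [0.32574685 0.01862845 1.44718443]
{'time': 0.1, 'q': array([-6.95006397e+01,  5.00729552e+00,  1.00385912e+01,  9.51009152e+01,
       -4.12813172e-04,  9.00018196e+01]), 'qd': array([-0.09957746, -0.13148806,  0.22295441,  0.07032973, -0.02170183,
        0.01189267]), 'joint_efforts': array([-1.24049908e-03, -5.21562517e+01,  4.65651977e+01,  1.59631530e-02,
       -7.40584665e-05, -1.68068345e-05]), 'ee_pos': array([ 0.19253785, -0.51498887,  0.24965662]), 'tcp_rot': array([-1.79930380e+02,  4.15023793e-04,  2.04975413e+01]), 'wrist_force': array([-0.35221105, -0.266076  , -0.77708273]), 'torque': array([0.01083856, 0.02665117, 0.04921793]), 'grasp_force': 0.0, 'opening': 0.08549726874935434}
```

View pics/scene0.png

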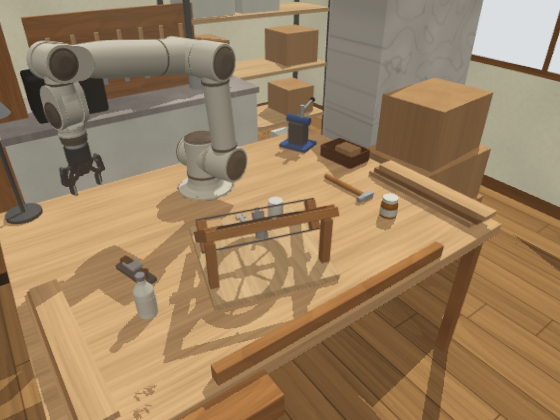

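View pics/top0.png

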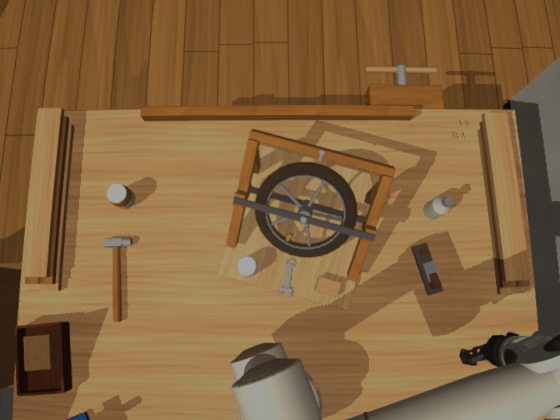

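The scene view shows the wheel edge-on behind the top rail. The top view shows the wheel at about (305,210), the pointer at (321,155) and the brass valve at about (290,237), low on the left. Next I'll fit the stand pose and zoom in.

```bash
python3 - <<'E'
from h import *
z=np.load("top0.npz"); a,d=z["a"],z["d"]; P=cloud("top",d)
for u,v in [(252,135),(390,172),(321,155),(321,150),(290,237),(305,215),(245,203),(372,236),(222,275),(345,305),(300,180)]:
    print((u,v),P[v,u].round(3),a[v,u])
# tyre: dark pixels in window; fit plane and circle
hsv=cv2.cvtColor(a,cv2.COLOR_RGB2HSV); win=np.zeros((420,560),bool); win[155:262,250:362]=1
m=win&(a.max(-1)<45)&(P[...,2]>0.04)
Q=P[m]; c=np.median(Q,0)
for _ in range(5):
    U,S,V=np.linalg.svd(Q-Q.mean(0),full_matrices=False); n=V[2]*np.sign(V[2][2]); r=(Q-Q.mean(0))@n; Q=Q[abs(r)<2.0*r.std()+.002]
print("normal",n,len(Q),"tilt",np.degrees(np.arccos(n[2])),"yaw",np.degrees(np.arctan2(-n[1],-n[0])))
# base top plane z ~.025 wood pixels extents
b=(abs(P[...,2]-.025)<.006); b[:100]=0;b[340:]=0;b[:,:200]=0;b[:,400:]=0
b=cv2.morphologyEx(b.astype(np.uint8),cv2.MORPH_OPEN,np.ones((3,3)))
pts=P[b>0][:,:2].astype(np.float32); print("base",len(pts),cv2.minAreaRect(pts))
crop=a[125:315,215:400]; cv2.imwrite("pics/c0.png",cv2.resize(crop,None,fx=3.1,fy=3.1,interpolation=cv2.INTER_CUBIC)[...,::-1])
E
```

```text
(252, 135) [0.762 0.074 0.255] [152  97  43]
(390, 172) [ 0.656 -0.301  0.254] [150  96  44]
(321, 155) [ 0.704 -0.114  0.253] [139 133 127]
(321, 150) [ 0.715 -0.114  0.263] [117 108 100]
(290, 237) [ 0.501 -0.033  0.094] [137 106  39]
(305, 215) [ 0.551 -0.073  0.185] [76 70 64]
(245, 203) [0.586 0.096 0.186] [82 73 66]
(372, 236) [ 0.49  -0.258  0.188] [79 71 65]
(222, 275) [0.394 0.177 0.001] [159 133  87]
(345, 305) [ 0.299 -0.202  0.023] [139 107  70]
(300, 180) [ 0.693 -0.07   0.026] [131 100  65]
  return _methods._mean(a, axis=axis, dtype=dtype,
  ret = um.true_divide(
<stdin>:10: RuntimeWarning: Mean of empty slice.
Traceback (most recent call last):
IndexError: index 2 is out of bounds for axis 0 with size 0
```

```bash
python3 - <<'E'
from h import *
z=np.load("top0.npz"); a,d=z["a"],z["d"]; P=cloud("top",d)
b=(abs(P[...,2]-.025)<.006); b[:100]=0;b[340:]=0;b[:,:200]=0;b[:,400:]=0
b=cv2.morphologyEx(b.astype(np.uint8),cv2.MORPH_OPEN,np.ones((3,3)))
n_,L,st,ce=cv2.connectedComponentsWithStats(b); print(st[st[:,4]>300])
pts=P[b>0][:,:2].astype(np.float32); print("base",len(pts),cv2.minAreaRect(pts))
# top rail: upper surface
m=(P[...,2]>.235)&(P[...,2]<.28); m[:120]=0;m[185:]=0;m[:,:240]=0;m[:,400:]=0
q=P[m][:,:2].astype(np.float32); print("rail",len(q),cv2.minAreaRect(q), cv2.boxPoints(cv2.minAreaRect(q)))
m=(a.max(-1)<60)&(P[...,2]>.05); m[:155]=0;m[262:]=0;m[:,:250]=0;m[:,362:]=0
Q=P[m]; print(len(Q))
for _ in range(6):
    U,S,V=np.linalg.svd(Q-Q.mean(0),full_matrices=False); n=V[2]*np.sign(V[2][2]); r=(Q-Q.mean(0))@n; Q=Q[abs(r)<2.0*r.std()+.001]
print("normal",n,len(Q),"tilt",np.degrees(np.arccos(n[2])),"yaw",np.degrees(np.arctan2(-n[1],-n[0])),"mean",Q.mean(0))
crop=a[125:315,215:400]; cv2.imwrite("pics/c0.png",cv2.resize(crop,None,fx=3.1,fy=3.1,interpolation=cv2.INTER_CUBIC)[...,::-1])
E
```

```text
[[     0      0    560    420 226747]
 [   251    145     64     42    864]
 [   334    165     45     50    733]
 [   282    177     39     23    539]
 [   314    185     29     25    404]
 [   218    208     70     83   2400]
 [   274    220     33     24    429]
 [   287    237     69     73   2421]]
base 8453 ((0.5518290996551514, -0.07116463780403137), (0.41831037402153015, 0.4396948218345642), 74.12610626220703)
rail 1945 ((0.6967958807945251, -0.11108316481113434), (0.41167572140693665, 0.07605940848588943), 74.44309997558594) [[ 0.60495466 -0.2991807 ]
 [ 0.6782276  -0.31957945]
 [ 0.7886371   0.07701436]
 [ 0.71536416  0.09741312]]
2529
normal [-0.54488588  0.15189861  0.82463701] 2175 tilt 34.4482935066663 yaw -15.576951001148883 mean [ 0.58463512 -0.08101955  0.17187156]
```

View pics/c0.png

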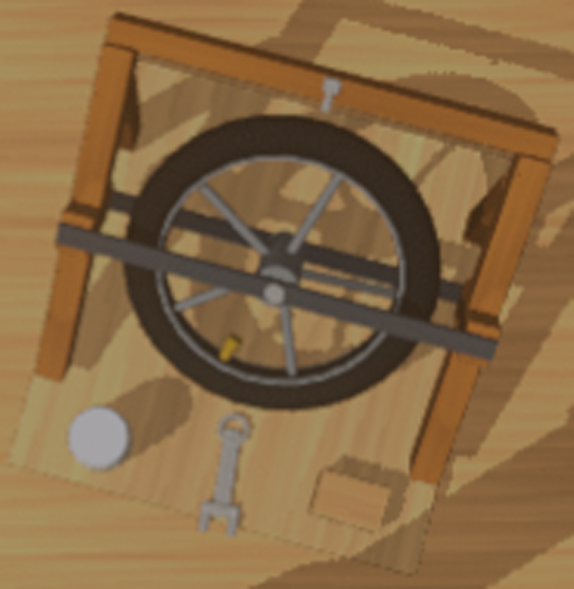

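The crop shows the pointer at (330,92), the brass valve at (231,347), and spokes upper-left, upper-right, right, bottom and lower-left. The base and rail fits agree on a yaw of about -15.8° and a stand origin near (0.571,-0.077). Next I'll get the valve angle and plan the first move.

```bash
cat >> h.py <<'E'
yaw=np.radians(-15.8); X=np.array([np.cos(yaw),np.sin(yaw),0]); Y=np.array([-np.sin(yaw),np.cos(yaw),0]); Z=np.array([0,0,1.])
O=np.array([0.571,-0.0767,0]); hub=O+.14*Z
n=-np.sin(np.radians(35))*X+np.cos(np.radians(35))*Z; u=np.cos(np.radians(35))*X+np.sin(np.radians(35))*Z
RT=np.column_stack([Y,u,-n])
def pol(r,deg,h=0): t=np.radians(deg); return hub+r*(np.cos(t)*u+np.sin(t)*Y)+h*n
def plane(nm,px,h=0):
    c,f,Rm,t=cam(nm); K=np.array([[f,0,c["cx"]],[0,f,c["cy"]],[0,0,1]])
    p=cv2.undistortPoints(np.array(px,float).reshape(-1,1,2),K,np.array([c["k1"],0,0,0])).reshape(-1,2)
    dr=np.column_stack([p,np.ones(len(p))])@Rm; o=-Rm.T@t
    s=((hub+h*n-o)@n)/(dr@n); q=o+dr*s[:,None]-hub
    return np.column_stack([q@Y,q@u])   # y, v
def angles(tag):
    a,d=camera("top"); hsv=cv2.cvtColor(a,cv2.COLOR_RGB2HSV)
    m=(hsv[...,1]>150)&(abs(hsv[...,0].astype(int)-24)<5)&(hsv[...,2]>60)
    v,w=np.nonzero(m); q=plane("top",np.column_stack([w,v])); r=np.hypot(*q.T); k=(r>80)&(r<114)
    g=q[k].mean(0) if k.any() else np.full(2,np.nan); phi=np.degrees(np.arctan2(g[0],g[1]))
    print("valve n",k.sum(),"yv",g.round(4),"r",np.hypot(*g).round(4),"phi",phi.round(1))
    im=a.copy()
    for s in (36,108,180,252,324):
        for r_ in (60,90,105):
            x=proj("top",pol(r_/1000,phi+s))[0]
            if np.isfinite(x).all(): cv2.circle(im,tuple(int(i) for i in x.round()),0,(255,0,0),-1)
    for x in proj("top",[pol(.112,t) for t in range(0,360,15)]+[pol(.163,0)]): cv2.circle(im,tuple(int(i) for i in x.round()),0,(0,255,0),-1)
    cv2.imwrite(f"pics/{tag}.png",cv2.resize(im[125:315,215:400],None,fx=3.1,fy=3.1,interpolation=cv2.INTER_NEAREST)[...,::-1])
    return phi
def inc(y,v,h):   # tip at (y,v) in wheel plane, h in front of midplane (mm)
    o=telemetry.get_obs(); Rc=R.from_euler("xyz",o["tcp_rot"],degrees=True).as_matrix()
    T=hub+(y*Y+v*u+(h+19)*n)/1000
    print("t",round(o["time"],2),"shift mm",(Rc.T@(T-o["ee_pos"])*1000).round(1),"rot",np.degrees(R.from_matrix(Rc.T@RT).as_rotvec()).round(2),"F",o["wrist_force"].round(1),"open",round(o["opening"],4))
def where():
    o=telemetry.get_obs(); q=(o["ee_pos"]-hub)*1000; print("tip y,v,h",(q@Y).round(1),(q@u).round(1),(q@n-19).round(1),"q",o["q"].round(0))
E
python3 - <<'E'
from h import *
phi=angles("a0"); inc(62,42,100)
print((pol(0,0,.119)).round(3))
E
```

```text
valve n 0 yv [nan nan] r nan phi nan
t 0.15 shift mm [ 517.4 -348.1  -11.5] rot [-32.42  16.36 -51.98] F [-0.5 -0.3  0.2] open 0.0852
[ 0.505 -0.058  0.237]
```

View pics/a0.png

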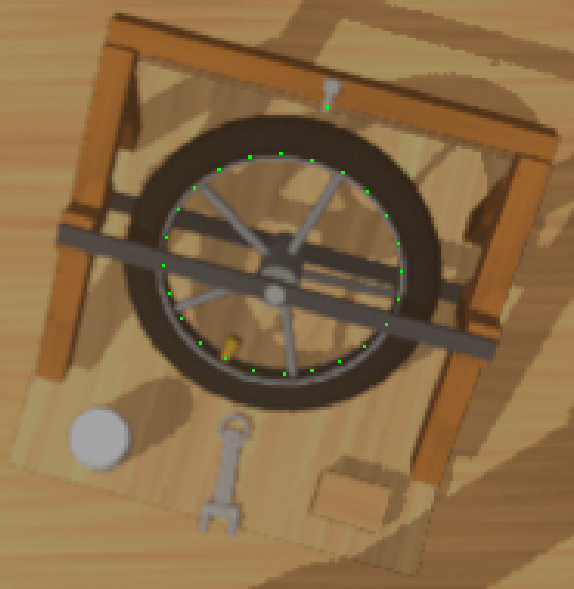

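play_rows(
  increments=[
    [[50,-35,0],[-3,2,-5],1],
    [[130,-87,-3],[-8,4,-13],1],
    [[210,-140,-5],[-13,6.5,-21],1],
    [[290,-195,-6],[-18,9,-29],1],
    [[370,-250,-8],[-23,11.5,-37],1],
    [[450,-302,-10],[-28,14,-45],1],
    [[517,-348,-11],[-32.4,16.4,-52],1],
    [[517,-348,-11],[-32.4,16.4,-52],1],
    [[517,-348,-11],[-32.4,16.4,-52],1],
    [[517,-348,-11],[-32.4,16.4,-52],1],
    [[517,-348,-11],[-32.4,16.4,-52],1],
    [[517,-348,-11],[-32.4,16.4,-52],1],
    [[517,-348,-11],[-32.4,16.4,-52],1],
    [[517,-348,-11],[-32.4,16.4,-52],1],
    [[517,-348,-11],[-32.4,16.4,-52],1],
    [[517,-348,-11],[-32.4,16.4,-52],1],
  ],
)

```text
time: 1.75
ee_pos: [0.5545, -0.0089, 0.2612]
tcp_rot: [145.0, 0.0, 74.2]
wrist_force: [0.2, -0.1, 1.0]
opening: 0.0001
grasp_force: 0.0
```

```bash
sed -i 's/m=(hsv.*$/m=(hsv[...,1]>140)\&(hsv[...,0]>=18)\&(hsv[...,0]<=32)\&(hsv[...,2]>60)/' h.py; python3 - <<'E'
from h import *
where(); inc(62,42,-8)
z=np.load("top0.npz"); import h
old=h.camera; h.camera=lambda n:(z["a"],z["d"]); angles("a1"); h.camera=old
a,d=camera("top"); cv2.imwrite("pics/t1.png",cv2.resize(a[100:330,180:420],None,fx=2.5,fy=2.5)[...,::-1])
E
```

```text
tip y,v,h 60.8 41.4 100.0 q [  5. -26. -23.  60. -12. 107.]
t 1.75 shift mm [  1.3   0.5 108. ] rot [0.02 0.03 0.  ] F [ 0.2 -0.1  1. ] open 0.0001
valve n 0 yv [nan nan] r nan phi nan
```

View pics/t1.png

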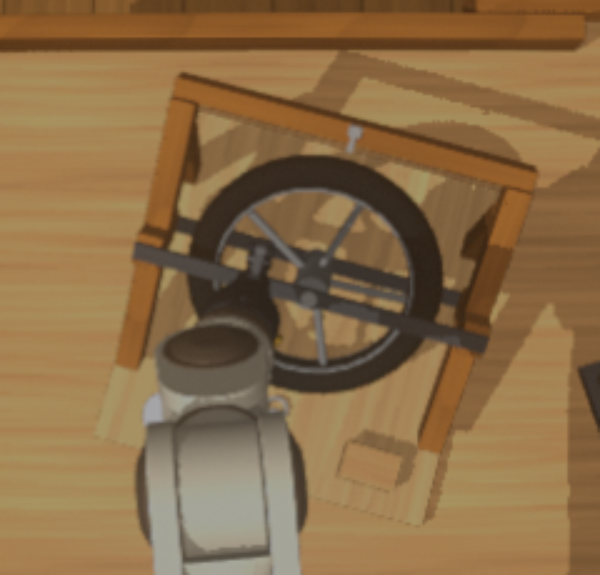

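View pics/a1.png

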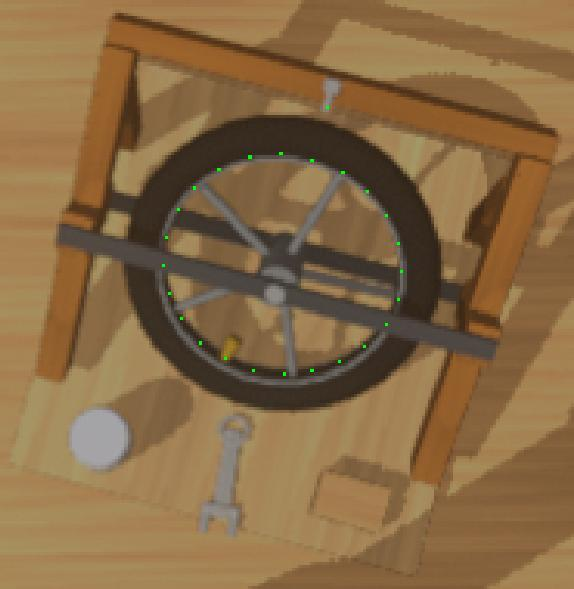

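The arm hovers left of the hub, with the fingertips seen at (258,255) and the overlay still on the rim. My radius filter was in the wrong units, so I'll fix that.

```bash
sed -i 's/(r>80)&(r<114)/(r>.08)\&(r<.114)/' h.py; python3 - <<'E'
from h import *
import h
z=np.load("top0.npz"); h.camera=lambda n:(z["a"],z["d"]); angles("a1")
for c in [(203,185),(338,178),(292,372),(180,307),(231,347)]:
    q=plane("top",[(215+c[0]/3.1,125+c[1]/3.1)])[0]; print(c,q.round(3),np.hypot(*q).round(3),np.degrees(np.arctan2(q[0],q[1])).round(1))
E
```

```text
valve n 43 yv [ 0.0269 -0.0949] r 0.0987 phi 164.2
(203, 185) [0.088 0.059] 0.106 56.4
(338, 178) [-0.029  0.1  ] 0.104 -16.3
(292, 372) [-0.039 -0.104] 0.111 -159.5
(180, 307) [ 0.081 -0.069] 0.106 130.1
(231, 347) [ 0.024 -0.096] 0.099 165.8
```

The valve is at φ≈164.5°, with spokes at 56, -16, -88, -160 and 128. I'll make two clockwise strokes above the bar, then finish below it. First, enter the gap left of the -16° spoke.

play_rows(
  increments=[
    [[-18,13,0],[0,0,0],1],
    [[-36,27,0],[0,0,0],1],
    [[-36,27,15],[0,0,0],1],
    [[-36,27,30],[0,0,0],1],
    [[-36,27,45],[0,0,0],1],
    [[-36,27,60],[0,0,0],1],
    [[-36,27,75],[0,0,0],1],
    [[-36,27,90],[0,0,0],1],
    [[-36,27,100],[0,0,0],1],
    [[-36,27,108],[0,0,0],1],
    [[-36,27,108],[0,0,0],1],
  ],
)

```text
time: 2.9
ee_pos: [0.6261, -0.0658, 0.187]
tcp_rot: [145.1, 0.0, 74.2]
wrist_force: [-0.7, 0.4, -0.8]
opening: -0.0003
grasp_force: 0.0
```

```bash
python3 - <<'E'
from h import *
where(); inc(25,68,-8); angles("a2")
E
```

```text
tip y,v,h 25.4 68.0 -9.2 q [ -3. -17. -25.  48.  -7. 101.]
t 2.9 shift mm [-0.4  0.  -1.2] rot [-0.06  0.02  0.03] F [-0.7  0.4 -0.8] open -0.0003
valve n 0 yv [nan nan] r nan phi nan
```

Entered cleanly. Stroke 1 follows an arc of radius 72 mm from 20° to -58°.

play_rows(
  increments=[
    [[-6,2,0],[0,0,0],1],
    [[-12,3,0],[0,0,0],1],
    [[-18,4,0],[0,0,0],1],
    [[-25,4,0],[0,0,0],1],
    [[-31,4,0],[0,0,0],1],
    [[-37,3,0],[0,0,0],1],
    [[-43,2,0],[0,0,0],1],
    [[-49,0,0],[0,0,0],1],
    [[-55,-3,0],[0,0,0],1],
    [[-61,-6,0],[0,0,0],1],
    [[-66,-9,0],[0,0,0],1],
    [[-71,-13,0],[0,0,0],1],
    [[-76,-17,0],[0,0,0],1],
    [[-80,-22,0],[0,0,0],1],
    [[-84,-27,0],[0,0,0],1],
    [[-86,-30,0],[0,0,0],1],
    [[-86,-30,0],[0,0,0],1],
  ],
)

```text
time: 4.65
ee_pos: [0.5846, -0.1437, 0.1826]
tcp_rot: [143.7, -0.0, 74.2]
wrist_force: [11.2, -3.4, 29.7]
opening: 0.0
grasp_force: 0.8
```

```bash
python3 - <<'E'
from h import *
where(); inc(25,68,-8); angles("a2")
E
```

```text
tip y,v,h -60.8 50.1 -2.0 q [-13. -22. -30.  46.  -2.  92.]
t 4.65 shift mm [85.8 17.7  6.3] rot [ 1.26 -0.   -0.02] F [11.2 -3.4 29.7] open 0.0
valve n 36 yv [ 0.086 -0.048] r 0.0985 phi 119.2
```

View pics/a2.png

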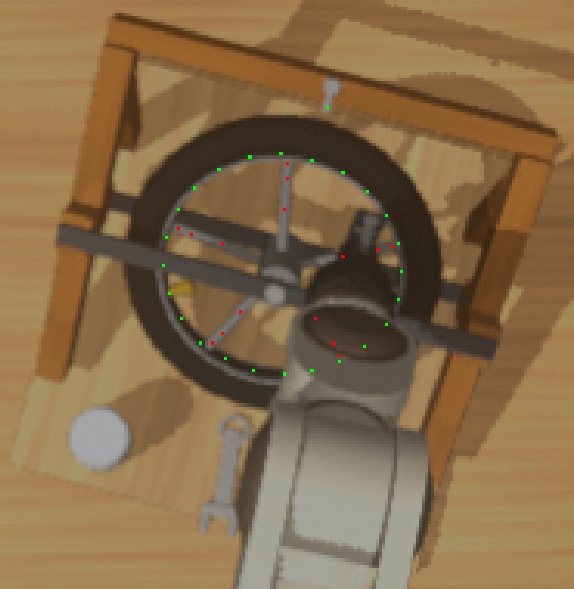

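φ is now 119°, but the gripper's knuckles pressed on the axle bar at low v, with 30 N up-slope. I'll back up-slope, withdraw, and keep |v| ≥ 57 from now on.

play_rows(
  increments=[
    [[0,14,-4],[0,0,0],1],
    [[2,20,-10],[0,0,0],1],
    [[4,22,-30],[0,0,0],1],
    [[4,22,-50],[0,0,0],1],
    [[4,22,-75],[0,0,0],1],
    [[4,22,-100],[0,0,0],1],
    [[30,30,-100],[0,0,0],1],
    [[60,32,-100],[0,0,0],1],
    [[90,32,-100],[0,0,0],1],
    [[90,32,-100],[0,0,0],1],
  ],
)

```text
time: 5.7
ee_pos: [0.5736, -0.0443, 0.2703]
tcp_rot: [145.1, 0.0, 74.4]
wrist_force: [0.0, -0.9, 0.5]
opening: 0.0002
grasp_force: 0.0
```

```bash
python3 - <<'E'
from h import *
where(); inc(38,64,-7); angles("a3")
E
```

```text
tip y,v,h 31.9 69.6 91.4 q [ -0. -24. -21.  59.  -9. 103.]
t 5.7 shift mm [ 6.  -5.5 98.4] rot [-0.07 -0.07  0.17] F [ 0.  -0.9  0.5] open 0.0002
valve n 27 yv [ 0.0895 -0.0493] r 0.1022 phi 118.8
```

play_rows(
  increments=[
    [[15,-10,10],[0,0,0],1],
    [[15,-10,30],[0,0,0],1],
    [[15,-10,50],[0,0,0],1],
    [[15,-10,70],[0,0,0],1],
    [[15,-10,85],[0,0,0],1],
    [[15,-10,98],[0,0,0],1],
    [[15,-10,98],[0,0,0],1],
  ],
)

```text
time: 6.45
ee_pos: [0.6233, -0.0463, 0.1829]
tcp_rot: [145.2, 0.1, 74.2]
wrist_force: [0.3, 0.5, -0.1]
opening: -0.0003
grasp_force: 0.0
```

```bash
python3 - <<'E'
from h import *
where(); inc(47,60,-7)
E
```

```text
tip y,v,h 43.5 59.0 -8.0 q [ -1. -17. -25.  48.  -9. 103.]
t 6.45 shift mm [ 3.5  1.  -1. ] rot [-0.16  0.08  0.02] F [ 0.3  0.5 -0.1] open -0.0003
```

play_rows(
  increments=[
    [[-5,6,0],[0,0,0],1],
    [[-10,9,0],[0,0,0],1],
    [[-17,12,0],[0,0,0],1],
    [[-24,14,0],[0,0,0],1],
    [[-31,16,0],[0,0,0],1],
    [[-38,17,0],[0,0,0],1],
    [[-45,17,0],[0,0,0],1],
    [[-52,16,0],[0,0,0],1],
    [[-59,15,0],[0,0,0],1],
    [[-66,13,0],[0,0,0],1],
    [[-73,11,0],[0,0,0],1],
    [[-80,8,0],[0,0,0],1],
    [[-86,4,0],[0,0,0],1],
    [[-92,0,0],[0,0,0],1],
    [[-98,-1,0],[0,0,0],1],
    [[-101,-1,0],[0,0,0],1],
    [[-101,-1,0],[0,0,0],1],
  ],
)

```text
time: 8.15
ee_pos: [0.5956, -0.1429, 0.185]
tcp_rot: [145.0, 0.0, 74.2]
wrist_force: [-0.1, 0.2, -0.7]
opening: 0.0
grasp_force: 0.2
```

```bash
python3 - <<'E'
from h import *
where(); inc(-55,62,90); angles("a4")
E
```

```text
tip y,v,h -57.0 60.0 -6.0 q [-13. -20. -28.  47.  -2.  93.]
t 8.15 shift mm [  1.9   2.1 -96. ] rot [ 0.05  0.04 -0.  ] F [-0.1  0.2 -0.7] open 0.0
valve n 40 yv [0.0758 0.0576] r 0.0952 phi 52.8
```

play_rows(
  increments=[
    [[2,2,-10],[0,0,0],1],
    [[2,2,-30],[0,0,0],1],
    [[2,2,-55],[0,0,0],1],
    [[2,2,-80],[0,0,0],1],
    [[2,2,-96],[0,0,0],1],
    [[14,-30,-96],[0,0,0],1],
    [[28,-70,-96],[0,0,0],1],
    [[40,-110,-96],[0,0,0],1],
    [[44,-131,-96],[0,0,0],1],
    [[44,-131,-96],[0,0,0],1],
    [[44,-131,-75],[0,0,0],1],
    [[44,-131,-55],[0,0,0],1],
    [[44,-131,-35],[0,0,0],1],
    [[44,-131,-18],[0,0,0],1],
    [[44,-131,-1],[0,0,0],1],
    [[44,-131,-1],[0,0,0],1],
  ],
)

```text
time: 9.8
ee_pos: [0.5043, -0.0712, 0.1093]
tcp_rot: [145.1, 0.0, 74.2]
wrist_force: [-0.6, 0.2, 0.7]
opening: -0.0004
grasp_force: 0.0
```

```bash
python3 - <<'E'
from h import *
where(); inc(-12.5,-71,-7);angles("a5")
E
```

```text
tip y,v,h -12.8 -71.4 -6.5 q [ -5. -35. -45.  45.  -6.  99.]
t 9.8 shift mm [0.3 0.4 0.5] rot [-0.1   0.04  0.02] F [-0.6  0.2  0.7] open -0.0004
valve n 39 yv [0.0759 0.0574] r 0.0951 phi 52.9
```

play_rows(
  increments=[
    [[6,-2,0],[0,0,0],1],
    [[13,-3,0],[0,0,0],1],
    [[19,-3,0],[0,0,0],1],
    [[26,-3,0],[0,0,0],1],
    [[32,-2,0],[0,0,0],1],
    [[39,-1,0],[0,0,0],1],
    [[45,1,0],[0,0,0],1],
    [[51,4,0],[0,0,0],1],
    [[56,7,0],[0,0,0],1],
    [[61,10,0],[0,0,0],1],
    [[66,12,0],[0,0,0],1],
    [[66,12,0],[0,0,0],1],
  ],
)

```text
time: 11.05
ee_pos: [0.5317, -0.0091, 0.1176]
tcp_rot: [145.0, -0.0, 74.3]
wrist_force: [1.0, -0.1, -0.3]
opening: -0.0001
grasp_force: 0.0
```

```bash
python3 - <<'E'
from h import *
where(); inc(50,-62,90); angles("a6")
E
```

```text
tip y,v,h 54.4 -58.9 -5.2 q [  5. -30. -41.  45. -12. 107.]
t 11.05 shift mm [ -4.2  -3.  -95.2] rot [ 0.04 -0.07  0.06] F [ 1.  -0.1 -0.3] open -0.0001
valve n 40 yv [0.0266 0.0897] r 0.0935 phi 16.6
```

play_rows(
  increments=[
    [[-3,-2,-10],[0,0,0],1],
    [[-4,-3,-30],[0,0,0],1],
    [[-4,-3,-55],[0,0,0],1],
    [[-4,-3,-80],[0,0,0],1],
    [[-4,-3,-90],[0,0,0],1],
    [[-35,0,-90],[0,0,0],1],
    [[-70,0,-90],[0,0,0],1],
    [[-104,0,-90],[0,0,0],1],
    [[-104,0,-90],[0,0,0],1],
    [[-104,0,-70],[0,0,0],1],
    [[-104,0,-50],[0,0,0],1],
    [[-104,0,-30],[0,0,0],1],
    [[-104,0,-15],[0,0,0],1],
    [[-104,0,1],[0,0,0],1],
    [[-104,0,1],[0,0,0],1],
  ],
)

```text
time: 12.6
ee_pos: [0.5029, -0.1095, 0.1138]
tcp_rot: [145.2, 0.0, 74.2]
wrist_force: [-0.3, 0.8, 0.3]
opening: -0.0001
grasp_force: 0.0
```

```bash
python3 - <<'E'
from h import *
where(); inc(-24,-70,-6);angles("a7")
E
```

```text
tip y,v,h -50.1 -61.3 -8.0 q [-11. -34. -44.  45.  -3.  94.]
t 12.6 shift mm [26.1 -8.6 -2. ] rot [-0.19 -0.01  0.05] F [-0.3  0.8  0.3] open -0.0001
valve n 39 yv [0.0268 0.0892] r 0.0931 phi 16.7
```

play_rows(
  increments=[
    [[6,-3,0],[0,0,0],1],
    [[12,-6,0],[0,0,0],1],
    [[17,-8,0],[0,0,0],1],
    [[22,-9,0],[0,0,0],1],
    [[27,-10,0],[0,0,0],1],
    [[27,-10,0],[0,0,0],1],
  ],
)

```text
time: 13.25
ee_pos: [0.5031, -0.081, 0.1108]
tcp_rot: [145.0, -0.0, 74.3]
wrist_force: [0.7, -0.5, -0.2]
opening: -0.0
grasp_force: 0.0
```

```bash
python3 - <<'E'
from h import *
where(); angles("a8")
E
```

```text
tip y,v,h -22.6 -69.3 -6.1 q [ -6. -35. -45.  45.  -5.  98.]
valve n 36 yv [0.0079 0.0931] r 0.0934 phi 4.8
```

play_rows(
  increments=[
    [[3,-1,0],[0,0,0],1],
    [[6,-1,0],[0,0,0],1],
    [[6,-1,0],[0,0,0],1],
  ],
)

```text
time: 13.6
ee_pos: [0.5038, -0.0755, 0.1101]
tcp_rot: [145.0, -0.0, 74.3]
wrist_force: [0.5, 0.0, 1.3]
opening: 0.0002
grasp_force: 0.0
```

```bash
python3 - <<'E'
from h import *
where(); angles("a9")
E
```

```text
tip y,v,h -17.1 -70.4 -6.3 q [ -5. -35. -45.  45.  -6.  98.]
valve n 37 yv [0.0021 0.0933] r 0.0934 phi 1.3
```

View pics/a9.png

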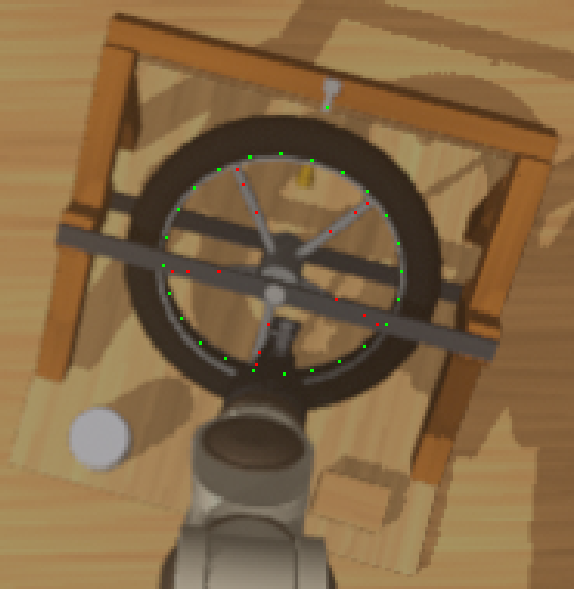

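The valve at (307,177) now lines up with the pointer, with φ≈1.3° and the spokes under the predicted marks. I'll withdraw.

play_rows(
  increments=[
    [[-3,0,0],[0,0,0],1],
    [[-7,0,0],[0,0,0],1],
    [[-8,0,-15],[0,0,0],1],
    [[-8,0,-35],[0,0,0],1],
    [[-8,0,-60],[0,0,0],1],
    [[-8,0,-90],[0,0,0],1],
    [[-8,0,-120],[0,0,0],1],
    [[-8,0,-150],[0,0,0],1],
    [[-8,0,-150],[0,0,0],1],
    [[-8,0,-150],[0,0,0],1],
  ],
)

```text
time: 14.65
ee_pos: [0.4189, -0.0603, 0.2336]
tcp_rot: [144.9, -0.0, 74.2]
wrist_force: [-0.4, -1.0, 0.6]
opening: -0.0
grasp_force: 0.0
```

```bash
python3 - <<'E'
from h import *
where(); p=angles("a10"); o=telemetry.get_obs(); print(o["wrist_force"].round(1),np.abs(o["qd"]).max())
if abs(p)<4: print(workorder.job_done())
E
```

```text
tip y,v,h -25.6 -69.8 144.2 q [ -4. -48. -38.  66.  -7. 100.]
valve n 38 yv [0.0023 0.0935] r 0.0935 phi 1.4
[ 0.3 -0.1  0.2] 0.9510132560736554
the job is handed in; nothing more can be done
None
```

The job is handed in: the valve stands about 1.4° (2 mm) off the pointer line, inside the 7° limit, with the hand clear; the one rough contact was the gripper pressing the axle bar at about 30 N (limit 40 N) during the first stroke.

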